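# Put the tank engine away in its snap-lid display case

## Robot

A 6-joint arm with a two-finger parallel gripper is mounted at the origin on the work surface. World frame = base frame: x ahead of the robot, y to its left, z up, the work surface at z = 0. Lengths are in m, angles in rad, forces in N, time in s.
With the tool pointing down it reaches from about 0.275 to 0.825 m from the base axis. Payload 4.9 kg.
Tool frame: the origin (TCP) lies midway between the tips of the shut fingers; the grasp point (between the pads) lies 19 mm behind it; z points along the fingers, y is the line along which they close (so a half turn about z gives the same grasp; the last joint's range is limited). The gripper opens to 85 mm and grips with 20 to 120 N. Pads are 22 mm wide; open, the fingers measure 114 mm over their backs; the gripper's body (76 mm by 85 mm) begins 54 mm behind the grasp point. The pads swing forward as they close: fully open they stand 13 mm farther back than shut.
Start: joints at [1.134, 0.326, -0.193, 1.052, 0, 1.437], TCP at [0.164, 0.525, 0.231] pointing down, gripper open.
Joint ranges: [-2.65, 2.65], [-0.97, 1.79], [-1.3, 1.35], [-1.93, 2.1], [-1.47, 1.37], [-3.14, 3.14]. Speed limits (rad/s): [2.57, 2.57, 3.14, 3.14, 3.14, 3.14].

## Interface

Orientations are given as [roll, pitch, yaw] about the fixed x, y, z axes, in that order (R = Rz(yaw) Ry(pitch) Rx(roll)).
In Python, from station import r gives the robot as it stands. The module is installed in compiled form; this text tells all that it offers.
- The arm moves only by the tool move_arm, never from a script. Its argument "steps" is a list of rows, each an object with "slide": the shift along the tool's x, y, z in mm, a list of three; "yaw": the turn about the tool's z in rad; "jaw": the closure, from 0 (fully open) to 1 (shut). A call has exactly 8 rows; each row is the pose to reach, as a shift and turn from the pose commanded when the call began, along the tool's axes at that moment; what a row does not reach only later rows make up. A row lasts 1/12 s, in which the tool goes at most 41.7 mm and 7.16 degrees, less where a joint would pass 70% of its speed; a pose out of reach is approached as far as the arm can. A call with a gripper value outside its range is refused whole. The fingers move at their own pace and stop on an object; "force" is the grip in N (left out, the last holds). Time passes only in rows, so rows that repeat a pose let the fingers close, or fill a call up. It gives the time, the measured TCP pose, the force, the opening and the grip force at its end, in the units of the state.
- r.get_state(): the state, without advancing time (a new reading comes with each control period).
- r.grab_frame(name): name is "scene" or "top" or "wrist"; returns a dict with "frame" (400x640x3 uint8, blue, green, red), "fx", "fy", "cx", "cy" (pixels), "world_from_camera" (4x4, takes a point from camera to world coordinates). Camera axes: x right, y down, z forward; pixel columns grow to the right and rows downward; lengths in m; the calibration is good to about 2 mm. A picture is of the moment at which its call begins. There is no depth.
- r.hand_in(): hands the job in; it is judged then, once.
The state is a dict: "clock": time; "qpos": joint angles; "dq": joint speeds; "joint_torque": joint torques, N m; "tool_pos": TCP position; "tool_rot": TCP orientation; "force": force on the tool from outside, world axes, zero at the start; "torque": the same for the moment, N m; "finger_gap": opening from 0.0 (shut) to 1.0 (fully open); "grasp_force": force on a finger pad.
Only numpy, scipy, OpenCV 4.12 (cv2) and the standard library are available. Lean on these libraries where they do the work, as an engineer would, in place of code of your own. Each camera call takes 0.05 s, during which the arm holds its last target. There are 200 camera calls.

## Task

Lift the model tank engine off the sloping display stand and set it down gently, level on its wheels, on the floor of the open display case. Then take the lid by its tab and bring it down until it is fully shut, letting the spring close it slowly (about three seconds or more for the whole swing) instead of letting it snap. Leave the other things on the table where they are.

Things in the scene. Friction and masses are not known exactly. Their poses are not given: they have to be found in the camera images.
- engine: Rigid model steam tank engine, about 0.35 kg, 150 mm long, 38 wide, 55 high; starts nose up on the sloping stand. Origin: at mid-length between the wheels, underside of the wheels. x to the nose (chimney), y left, z up through the roof. Cab x -67 to -27 mm, roof at z 53; footplate 140 x 36 mm, z 14 to 20; chimney top x 57, z 55 mm. Centre of mass near x 0, z 28 mm
- stand: Fixed plywood display stand: a track on a plank (190 x 54 mm) that rises at 30 degrees towards the stand's +x, on a base 160 x 80 mm. Origin: centre of the base, on the table; z up, x level, pointing uphill. The track's mid-point is 68 mm above the origin. A block across the low end, 28 mm above the rails, keeps the engine from sliding down; lift the engine square off the track
- case: Fixed wooden display case, an open-topped box 150 (x) x 240 (y) mm outside, 70 high, walls 8 thick; inside 134 x 224 mm, floor 8 mm above the table. Origin: centre of its underside. x points to the hinged side, -x to the front, roughly towards the robot; z up. The engine goes in lengthwise along y, either way round, and is then lower than the rim
- case_in (a point): Centre of the case's inner floor, 8 mm above the table; same axes as the case
- lid (a joint): Lid angle, rad: 0 shut, grows as it opens, 1.75 the open stop, a little past upright, where it starts. The lid (0.4 kg, 150 x 240 x 14 mm, wooden frame, clear pane) has an over-centre spring at its +y end: above about 1.4 it stays open by itself, below that spring and weight pull it shut, harder the lower it is (torque 0.1 N m at 1.2, 0.26 at 0.9, 0.6 when nearly shut: about 3.3 N at the tab)
- lid_hinge (a point): Middle of the hinge line, on the rim of the case's +x wall, 70 mm above the table; the hinge line runs along the case's y
- lid_tab (a point): Grip point in the wooden tab that juts 50 mm out of the middle of the lid's front edge, in the lid's plane: 28 mm out from that edge, 178 mm from the hinge line, 7 mm above the lid's underside. Axes are the lid's (the case's when shut). It points up when open, to the case's -x when shut. 24 mm wide along y, 14 thick; held across y it can pivot between the fingers
- wagon: Bystander: loose grey open model wagon, 100 x 34 x 43 mm, between stand and case; origin at the centre of its underside
- mug: Bystander: loose white mug, 80 mm across, 90 mm high; origin at the centre of its underside
- carton: Bystander: loose long carton, 70 x 200 x 60 mm, behind; origin at the centre of its underside
- tin: Bystander: loose steel cash tin, 110 x 160 x 70 mm with a wire handle to 91 mm; origin at the centre of its underside
- engine_grip (a point): Centre of the engine's flat-sided water tanks, the place to grip it across y: 33 mm above the wheels' underside and 3 mm ahead of the engine's origin; axes as the engine's. The tanks are 34 mm wide (y), reach 30 mm behind and 48 mm ahead of this point, and 11 mm above and 13 mm below it
Mind the look-alikes: they are no part of the job. Leave any brown or turquoise look-alike of the engine alone.

How it is judged:
On the way:
1. the engine stands level on the case floor, let go, with the lid still open (z of engine in the frame of case_in between -0.006 and 0.008 m and x of engine in the frame of case_in between -0.055 and 0.055 m and y of engine in the frame of case_in between -0.08 and 0.08 m and angle between engine's own z axis and vertical below 0.12 rad and contact force between the fingers and engine below 0.2 N and value of joint lid above 1.3 rad), for 0.2 s.
At the end, for the whole second after the job is handed in: The lid is shut (within 0.03 rad, about 5 mm at the tab) and the engine stands at rest on its wheels on the case floor (within 8 mm of its height, 7 degrees of level) (value of joint lid below 0.03 rad and z of engine in the frame of case_in between -0.006 and 0.008 m and x of engine in the frame of case_in between -0.055 and 0.055 m and y of engine in the frame of case_in between -0.08 and 0.08 m and angle between engine's own z axis and vertical below 0.12 rad and linear speed of engine below 0.02 m/s); the robot touches nothing.
It fails at once if the lid snaps: it closes faster than 1.5 rad/s while more than 0.06 rad (about 10 mm at the tab) open (velocity of joint lid below -1.5 rad/s and value of joint lid above 0.06 rad).
It fails at once if the engine is dropped: it moves faster than 0.45 m/s while not held (a free fall of about 10 mm) (contact force between the fingers and engine below 0.2 N and linear speed of engine above 0.45 m/s).
It fails at once if the engine is banged into the case (more than 60 N) (contact force between engine and case above 60 N).
It fails at once if a bystander is moved more than 30 mm (distance of any of wagon, mug, carton, tin from where it was at the start of the episode above 0.03 m).
It also fails if it takes over 70 s, if anything falls off the work surface, if the arm or the gripper's body presses on something with over 40 N, if the wrist force passes 120 N, or if a joint passes its speed limit or range.

## Working session

There is one attempt and no reset: what is moved stays moved. The work goes in short steps, Python scripts to look and compute and a tool call to move; the robot and the scene stay as the last step left them, time stands still between calls to the robot, and variables do not carry over. Pictures are saved under pics/ and viewed, at most 11 in all, crops included, and the job is handed in when it is done.

Besides the shell and the picture viewer there is one more tool, called after "Request:" as name([rows], argument=value, ...), one row to a line, values as JSON. move_arm: Moves the arm, as the interface text tells. Its arguments: {"type":"object","properties":{"steps":{"type":"array","items":{"type":"object","properties":{"slide":{"type":"array","items":{"type":"number"}},"yaw":{"type":"number"},"jaw":{"type":"number"}}}},"force":{"type":"number"}},"required":["steps"]}

```bash
mkdir -p pics
cat > h.py <<'E'
import numpy as np, cv2, pickle
from station import r
def grab(n,f):
    g=r.grab_frame(n); cv2.imwrite(f'pics/{f}.png',g['frame']); pickle.dump(g,open(f'pics/{f}.pkl','wb')); return g
def load(f): return pickle.load(open(f'pics/{f}.pkl','rb'))
def ray(g,u,v):
    T=np.array(g['world_from_camera']); d=T[:3,:3]@[(u-g['cx'])/g['fx'],(v-g['cy'])/g['fy'],1]; return T[:3,3],d
def at_z(g,u,v,z):
    o,d=ray(g,u,v); return o+d*(z-o[2])/d[2]
def proj(g,p):
    T=np.linalg.inv(np.array(g['world_from_camera'])); c=(T[:3,:3]@np.array(p).T).T+T[:3,3]
    return np.c_[c[:,0]/c[:,2]*g['fx']+g['cx'],c[:,1]/c[:,2]*g['fy']+g['cy']]
E
python3 - <<'E'
from h import *
a=grab('scene','s0');b=grab('top','t0')
for g in(a,b): print(np.round(g['world_from_camera'],3),g['fx'])
print({k:np.round(v,3) for k,v in r.get_state().items()})
E
```

```text
[[-7.06e-01  6.04e-01 -3.70e-01  9.99e-01]
 [ 7.08e-01  6.01e-01 -3.70e-01  5.09e-01]
 [-1.00e-03 -5.23e-01 -8.52e-01  1.29e+00]
 [ 0.00e+00  0.00e+00  0.00e+00  1.00e+00]] 451.6936714417908
[[ 0.008 -0.994  0.112  0.289]
 [-1.    -0.006  0.013 -0.019]
 [-0.012 -0.112 -0.994  1.659]
 [ 0.     0.     0.     1.   ]] 442.60464401362196
{'clock': np.float64(0.1), 'qpos': array([ 1.134,  0.327, -0.193,  1.052, -0.   ,  1.437]), 'dq': array([ 0.   , -0.004,  0.003,  0.001, -0.001,  0.001]), 'joint_torque': array([ 2.0000e-03, -4.4424e+01,  2.6304e+01,  8.0000e-03,  0.0000e+00,
        0.0000e+00]), 'tool_pos': array([0.164, 0.524, 0.231]), 'tool_rot': array([-3.14 , -0.   ,  2.839]), 'force': array([0.098, 0.055, 0.114]), 'torque': array([ 0.022, -0.002,  0.012]), 'grasp_force': np.float64(0.0), 'finger_gap': np.float64(1.003)}
```

View pics/s0.png

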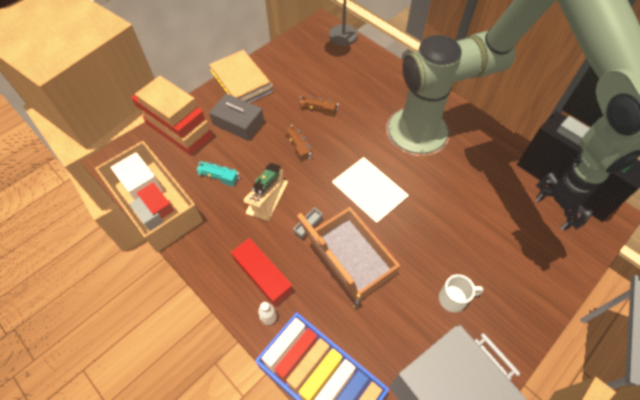

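View pics/t0.png

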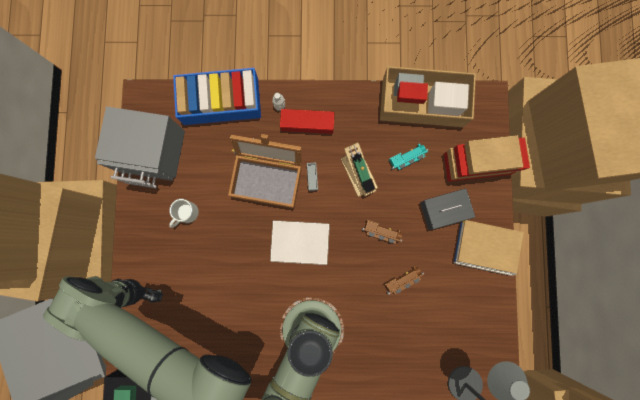

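Candidates for the engine (top image): the green one on the stand (361,172), turquoise (408,157), brown (382,232) and brown (404,281). By the description it is the green one on the sloping stand. I'll check that in a close crop.

Run:
```python
from h import *
t=load('t0')['frame'];s=load('s0')['frame']
a=cv2.resize(t[125:215,220:390],None,fx=4.7,fy=4.7,interpolation=cv2.INTER_CUBIC)[:,:799]
b=cv2.resize(s[155:225,235:300],None,fx=2.4,fy=2.4)
A=cv2.resize(t[130:205,335:385],(400,600),interpolation=cv2.INTER_CUBIC)
B=cv2.resize(s[155:230,235:300],(400,462),interpolation=cv2.INTER_CUBIC)
B=np.vstack([B,np.zeros((138,400,3),np.uint8)])
cv2.imwrite('pics/c0.png',np.hstack([A,B]))
A=cv2.resize(t[130:215,220:325],(800,648),interpolation=cv2.INTER_CUBIC)
cv2.imwrite('pics/c1.png',A[:600])
```

```text
(no output)
```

View pics/c0.png

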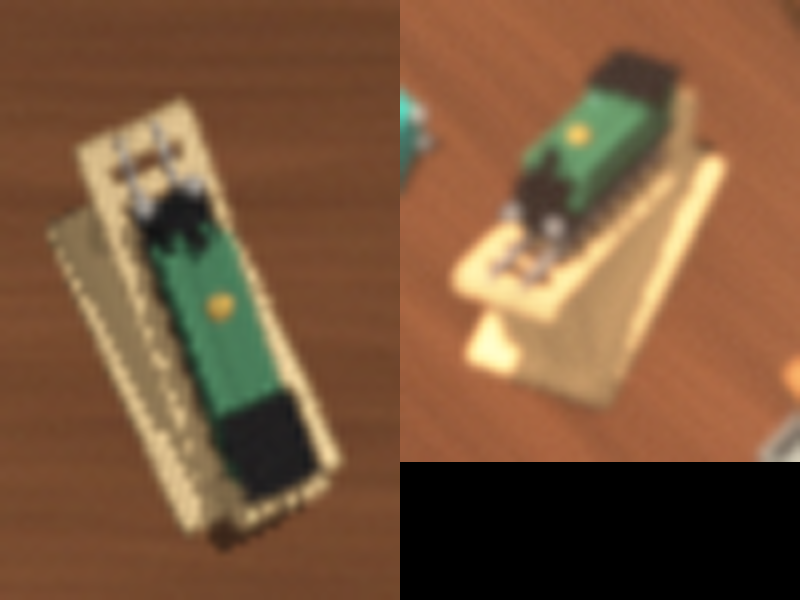

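View pics/c1.png

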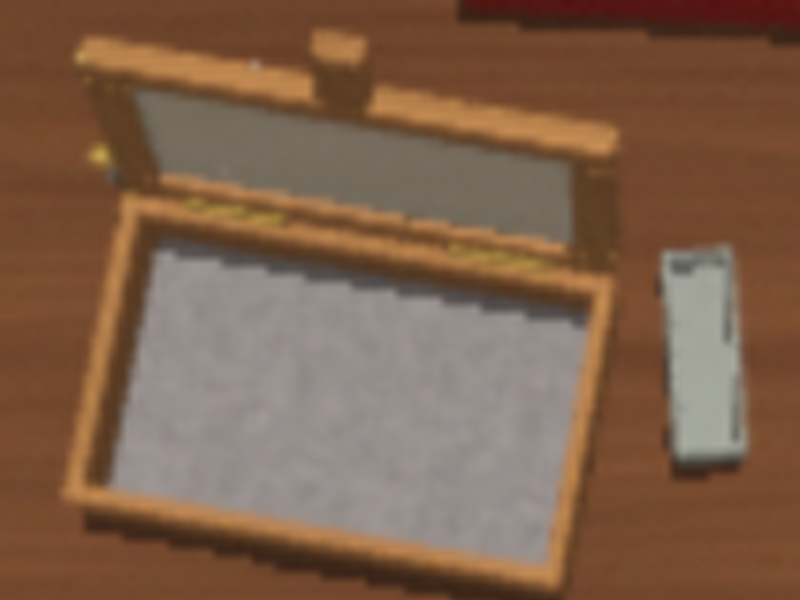

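The crop confirms it: the green engine sits on the stand, black cab at the low end (crop 268,445) and chimney uphill (175,215). The case has its rim corners at (130,195), (613,280), (558,590) and (70,495) in the second crop, and the lid is open with its tab at (340,50). Next I fit the poses.

```bash
cat >> h.py <<'E'
from scipy.optimize import least_squares
from scipy.spatial.transform import Rotation as Ro
def case_pts(p,P): 
    return Ro.from_euler('z',p[2]).apply(P)+[p[0],p[1],0]
def eng(p): # X,Y of stand origin, yaw, s along track -> R, origin, stand R
    R=Ro.from_euler('z',p[2])*Ro.from_euler('y',-np.pi/6)
    mid=np.array([p[0],p[1],.068]); return R,mid+R.apply([p[3],0,0]),mid
RIM=np.array([[.075,.12,.07],[.075,-.12,.07],[-.075,-.12,.07],[-.075,.12,.07]])
ROOF=np.array([[-.027,.019,.053],[-.027,-.019,.053],[-.067,-.019,.053],[-.067,.019,.053]])
PL=np.array([[.095,.027,-.005],[.095,-.027,-.005]])
E
python3 - <<'E'
from h import *
g=load('t0')
c=np.array([[130,195],[613,280],[558,590],[70,495]])/7.619+[220,130]
f=least_squares(lambda p:(proj(g,case_pts(p,RIM))-c).ravel(),[.7,.1,0]); print('case',f.x,f.fun.round(1))
e=np.array([[218,418],[285,390],[318,468],[250,500],[78,150],[183,100]])/8+[335,130]
def m(p):
    R,o,mid=eng(p); return np.vstack([R.apply(ROOF)+o,R.apply(PL)+mid])
f=least_squares(lambda p:(proj(g,m(p))-e).ravel(),[.7,-.2,.3,0]); p=f.x;print('eng',p,f.fun.round(1))
R,o,_=eng(p); print('grip',o+R.apply([.003,0,.033]),'org',o)
s=load('s0'); print('scene check',proj(s,m(p)).round(1).tolist(),proj(s,case_pts(least_squares(lambda p:(proj(g,case_pts(p,RIM))-c).ravel(),[.7,.1,0]).x,RIM)).round(0).tolist())
for n,u,v in(('wagon',312,177),('red',307,121),('tin',140,145)): print(n,at_z(g,u,v,.05).round(3))
w=r.grab_frame('wrist');T=np.array(w['world_from_camera']);print(T.round(3),w['fx'])
E
```

```text
case [ 0.53760336  0.17199325 -0.17504448] [-0.3 -0.3  0.7  0.2  0.2 -0.2 -0.7  0.3]
eng [ 0.58342236 -0.17344894  0.42399126 -0.00185991] [-0.3  0.6  1.  -0.2  0.3 -0.4 -0.8 -0.1 -0.4 -0.1  0.2  0.1]
grip [ 0.56928329 -0.17983087  0.09714888] org [ 0.58195425 -0.1741116   0.06707005]
scene check [[275.1, 171.1], [264.2, 167.6], [269.3, 163.0], [279.9, 166.3], [258.9, 204.5], [242.8, 199.1]] [[357.0, 294.0], [309.0, 231.0], [349.0, 206.0], [398.0, 265.0]]
wagon [0.557 0.001 0.05 ]
red [0.769 0.022 0.05 ]
tin [0.674 0.644 0.05 ]
[[ 0.298  0.916  0.269  0.097]
 [ 0.955 -0.285 -0.085  0.547]
 [-0.001  0.282 -0.959  0.375]
 [ 0.     0.     0.     1.   ]] 345.0540658797541
```

Request:
move_arm([
  {"slide":[-20,-18,-2],"jaw":0},
  {"slide":[-45,-42,-4],"jaw":0},
  {"slide":[-70,-65,-6],"jaw":0},
  {"slide":[-97,-90,-8],"jaw":0},
  {"slide":[-123,-114,-10],"jaw":0},
  {"slide":[-148,-137,-12],"jaw":0},
  {"slide":[-174,-161,-14],"jaw":0},
  {"slide":[-200,-184,-16],"jaw":0},
])

```text
schema error: expected keys slide, yaw, jaw
```

Request:
move_arm([
  {"slide":[-25,-23,-2],"jaw":0},
  {"slide":[-50,-46,-4],"jaw":0},
  {"slide":[-75,-69,-4],"jaw":0},
  {"slide":[-100,-92,-4],"jaw":0},
  {"slide":[-125,-115,-4],"jaw":0},
  {"slide":[-150,-138,-4],"jaw":0},
  {"slide":[-175,-161,-4],"jaw":0},
  {"slide":[-200,-184,-4],"jaw":0},
])

```text
schema error: expected keys slide, yaw, jaw
```

Request:
move_arm([
  {"slide":[-25,-23,0],"jaw":0},
  {"slide":[-50,-46,0],"jaw":0},
  {"slide":[-75,-69,0],"jaw":0},
  {"slide":[-100,-92,0],"jaw":0},
  {"slide":[-125,-115,0],"jaw":0},
  {"slide":[-150,-138,0],"jaw":0},
  {"slide":[-175,-161,0],"jaw":0},
  {"slide":[-197,-183,0],"jaw":0},
])

```text
schema error: expected keys slide, yaw, jaw
```

Request:
move_arm([
  {"yaw":0.1,"jaw":0},
  {"yaw":0.22,"jaw":0},
  {"yaw":0.34,"jaw":0},
  {"yaw":0.46,"jaw":0},
  {"yaw":0.58,"jaw":0},
  {"yaw":0.68,"jaw":0},
  {"yaw":0.727,"jaw":0},
  {"yaw":0.727,"jaw":0},
])

```text
schema error: expected keys slide, yaw, jaw
```

Request:
move_arm([
  {"slide":[-20,-18,-2],"yaw":0,"jaw":0},
  {"slide":[-45,-42,-4],"yaw":0,"jaw":0},
  {"slide":[-70,-65,-6],"yaw":0,"jaw":0},
  {"slide":[-97,-90,-8],"yaw":0,"jaw":0},
  {"slide":[-123,-114,-10],"yaw":0,"jaw":0},
  {"slide":[-148,-137,-12],"yaw":0,"jaw":0},
  {"slide":[-174,-161,-14],"yaw":0,"jaw":0},
  {"slide":[-200,-184,-16],"yaw":0,"jaw":0},
])

```text
clock: 0.82
tool_pos: [0.3002, 0.2881, 0.2473]
tool_rot: [-3.141, -0.0, 2.839]
force: [0.6, 0.7, 1.3]
finger_gap: 1.0
grasp_force: 0.0
```

Request:
move_arm([
  {"slide":[-25,-23,-2],"yaw":0,"jaw":0},
  {"slide":[-50,-46,-4],"yaw":0,"jaw":0},
  {"slide":[-75,-69,-4],"yaw":0,"jaw":0},
  {"slide":[-100,-92,-4],"yaw":0,"jaw":0},
  {"slide":[-125,-115,-4],"yaw":0,"jaw":0},
  {"slide":[-150,-138,-4],"yaw":0,"jaw":0},
  {"slide":[-175,-161,-4],"yaw":0,"jaw":0},
  {"slide":[-200,-184,-4],"yaw":0,"jaw":0},
])

```text
clock: 1.48
tool_pos: [0.4365, 0.0528, 0.2512]
tool_rot: [3.141, -0.0, 2.838]
force: [1.1, 0.5, 1.0]
finger_gap: 0.998
grasp_force: 0.0
```

Request:
move_arm([
  {"slide":[-25,-23,0],"yaw":0,"jaw":0},
  {"slide":[-50,-46,0],"yaw":0,"jaw":0},
  {"slide":[-75,-69,0],"yaw":0,"jaw":0},
  {"slide":[-100,-92,0],"yaw":0,"jaw":0},
  {"slide":[-125,-115,0],"yaw":0,"jaw":0},
  {"slide":[-150,-138,0],"yaw":0,"jaw":0},
  {"slide":[-175,-161,0],"yaw":0,"jaw":0},
  {"slide":[-197,-183,0],"yaw":0,"jaw":0},
])

```text
clock: 2.15
tool_pos: [0.5702, -0.1808, 0.2508]
tool_rot: [3.142, -0.0, 2.838]
force: [0.3, 0.4, 0.8]
finger_gap: 1.002
grasp_force: 0.0
```

Request:
move_arm([
  {"slide":[0,0,0],"yaw":-0.1,"jaw":0},
  {"slide":[0,0,0],"yaw":-0.22,"jaw":0},
  {"slide":[0,0,0],"yaw":-0.34,"jaw":0},
  {"slide":[0,0,0],"yaw":-0.46,"jaw":0},
  {"slide":[0,0,0],"yaw":-0.58,"jaw":0},
  {"slide":[0,0,0],"yaw":-0.68,"jaw":0},
  {"slide":[0,0,0],"yaw":-0.727,"jaw":0},
  {"slide":[0,0,0],"yaw":-0.727,"jaw":0},
])

```text
clock: 2.82
tool_pos: [0.5693, -0.1789, 0.2509]
tool_rot: [3.141, -0.001, -2.717]
force: [-0.9, -0.5, 0.8]
finger_gap: 1.0
grasp_force: 0.0
```

Run:
```python
from h import *
g=grab('wrist','w1'); f=g['frame'].copy()
p=[.58342,-.17345,.42399,-.00186]
R,o,mid=eng(p)
P=proj(g,np.vstack([R.apply(ROOF)+o,R.apply(PL)+mid,R.apply([[.057,0,.055]])+o]))
for q in P: cv2.circle(f,tuple(int(v) for v in q),3,(0,0,255),1)
print(P.round(1).tolist())
cv2.imwrite('pics/w1m.png',f)
s=r.get_state();print(s['clock'],s['tool_pos'],s['tool_rot'],s['qpos'])
```

```text
[[341.8, 143.1], [297.0, 143.0], [297.8, 100.5], [341.2, 100.6], [348.5, 292.7], [290.3, 292.7], [319.2, 241.5]]
2.8667 [ 0.56931999 -0.1788651   0.25091428] [ 3.14102636e+00 -5.26032854e-04 -2.71851422e+00] [-4.28045340e-01  4.03169918e-01 -2.81890804e-02  1.14020992e+00
 -2.23242136e-05 -8.51123616e-01]
```

View pics/w1m.png

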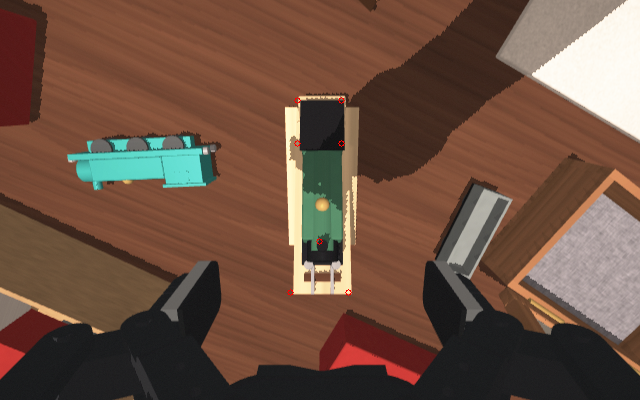

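The wrist view shows the green engine centred between the open fingers (x≈322), with the fitted roof at (297–342, 100–143) matching to within 2–3 mm. I'll descend and grip slightly above the tank centre to clear the footplate.

Request:
move_arm([
  {"slide":[0,0,20],"yaw":0,"jaw":0},
  {"slide":[0,0,50],"yaw":0,"jaw":0},
  {"slide":[0,0,80],"yaw":0,"jaw":0},
  {"slide":[0,0,110],"yaw":0,"jaw":0},
  {"slide":[0,0,135],"yaw":0,"jaw":0},
  {"slide":[0,0,155],"yaw":0,"jaw":0},
  {"slide":[0,0,165],"yaw":0,"jaw":0},
  {"slide":[0,0,170],"yaw":0,"jaw":0},
])

```text
clock: 3.53
tool_pos: [0.5684, -0.1784, 0.0795]
tool_rot: [3.139, -0.002, -2.718]
force: [-0.3, 0.2, -0.2]
finger_gap: 1.0
grasp_force: 0.0
```

Request:
move_arm([
  {"slide":[0,0,0],"yaw":0,"jaw":0.2},
  {"slide":[0,0,0],"yaw":0,"jaw":0.4},
  {"slide":[0,0,0],"yaw":0,"jaw":0.5},
  {"slide":[0,0,0],"yaw":0,"jaw":0.6},
  {"slide":[0,0,0],"yaw":0,"jaw":0.7},
  {"slide":[0,0,0],"yaw":0,"jaw":0.8},
  {"slide":[0,0,0],"yaw":0,"jaw":0.9},
  {"slide":[0,0,0],"yaw":0,"jaw":1},
], force=40)

```text
clock: 4.2
tool_pos: [0.5704, -0.1793, 0.0828]
tool_rot: [-3.14, 0.002, -2.717]
force: [-1.9, 0.5, 7.1]
finger_gap: 0.39
grasp_force: 39.8
```

Request:
move_arm([
  {"slide":[0,0,-3],"yaw":0,"jaw":1},
  {"slide":[0,0,-10],"yaw":0,"jaw":1},
  {"slide":[0,0,-25],"yaw":0,"jaw":1},
  {"slide":[0,0,-50],"yaw":0,"jaw":1},
  {"slide":[0,0,-80],"yaw":0,"jaw":1},
  {"slide":[0,0,-110],"yaw":0,"jaw":1},
  {"slide":[0,0,-140],"yaw":0,"jaw":1},
  {"slide":[0,0,-160],"yaw":0,"jaw":1},
])

```text
clock: 4.87
tool_pos: [0.5701, -0.1792, 0.2447]
tool_rot: [-3.139, 0.002, -2.717]
force: [0.6, -0.8, -3.2]
finger_gap: 0.387
grasp_force: 40.3
```

Request:
move_arm([
  {"slide":[0,0,0],"yaw":-0.07,"jaw":1},
  {"slide":[0,0,0],"yaw":-0.17,"jaw":1},
  {"slide":[0,0,0],"yaw":-0.29,"jaw":1},
  {"slide":[0,0,0],"yaw":-0.41,"jaw":1},
  {"slide":[0,0,0],"yaw":-0.53,"jaw":1},
  {"slide":[0,0,0],"yaw":-0.65,"jaw":1},
  {"slide":[0,0,0],"yaw":-0.77,"jaw":1},
  {"slide":[0,0,0],"yaw":-0.89,"jaw":1},
])

```text
clock: 5.53
tool_pos: [0.5692, -0.1788, 0.2414]
tool_rot: [3.141, 0.0, -1.821]
force: [0.4, 0.4, -2.6]
finger_gap: 0.391
grasp_force: 40.3
```

Request:
move_arm([
  {"slide":[0,0,0],"yaw":-0.05,"jaw":1},
  {"slide":[0,0,0],"yaw":-0.08,"jaw":1},
  {"slide":[0,0,0],"yaw":-0.08,"jaw":1},
  {"slide":[0,0,0],"yaw":-0.08,"jaw":1},
  {"slide":[0,0,0],"yaw":-0.08,"jaw":1},
  {"slide":[0,0,0],"yaw":-0.08,"jaw":1},
  {"slide":[0,0,0],"yaw":-0.08,"jaw":1},
  {"slide":[0,0,0],"yaw":-0.08,"jaw":1},
])

```text
clock: 6.2
tool_pos: [0.5695, -0.1789, 0.2413]
tool_rot: [3.141, 0.0, -1.748]
force: [-0.2, 1.2, -3.5]
finger_gap: 0.39
grasp_force: 40.3
```

Run:
```python
from h import *
s=r.get_state();print(s['tool_pos'],s['tool_rot'],s['finger_gap'],s['grasp_force'])
d=np.array([.5297,.1734,.24])-s['tool_pos'];print(Ro.from_euler('xyz',[np.pi,0,s['tool_rot'][2]]).inv().apply(d)*1e3)
g=grab('scene','s1');b=grab('top','t1')
A=cv2.resize(g['frame'][110:330,200:430],(574,549),interpolation=cv2.INTER_CUBIC)
cv2.imwrite('pics/s1c.png',A)
```

```text
[ 0.56950478 -0.1789362   0.24126844] [ 3.14148921e+00  1.36170303e-05 -1.74757145e+00] 0.39005441767171617 40.33267289400101
[-339.84546061  101.14485337    1.26844372]
```

View pics/s1c.png

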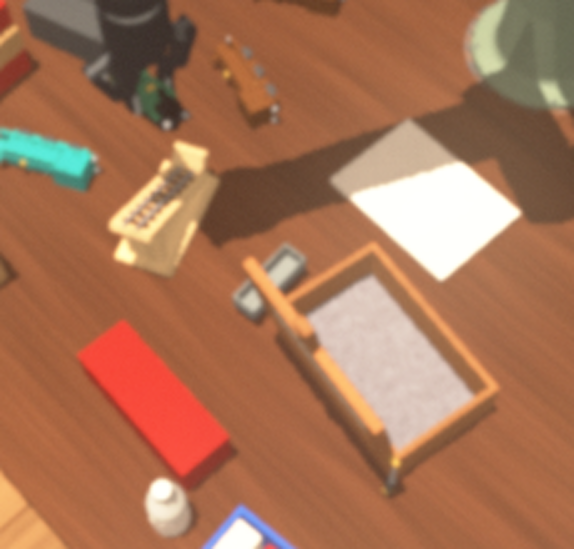

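The scene view shows the engine held clear of the stand (crop 158,100), the bystanders untouched and the case rim where fitted. I'll carry the engine over the case.

Request:
move_arm([
  {"slide":[-8,2,0],"yaw":0,"jaw":1},
  {"slide":[-24,7,0],"yaw":0,"jaw":1},
  {"slide":[-47,14,0],"yaw":0,"jaw":1},
  {"slide":[-72,21,0],"yaw":0,"jaw":1},
  {"slide":[-97,29,0],"yaw":0,"jaw":1},
  {"slide":[-122,36,0],"yaw":0,"jaw":1},
  {"slide":[-147,44,0],"yaw":0,"jaw":1},
  {"slide":[-172,51,0],"yaw":0,"jaw":1},
])

```text
clock: 6.97
tool_pos: [0.5484, 0.0021, 0.2414]
tool_rot: [3.141, 0.001, -1.747]
force: [0.7, 0.5, -2.1]
finger_gap: 0.391
grasp_force: 40.3
```

Request:
move_arm([
  {"slide":[-25,8,0],"yaw":0,"jaw":1},
  {"slide":[-50,15,0],"yaw":0,"jaw":1},
  {"slide":[-75,22,0],"yaw":0,"jaw":1},
  {"slide":[-100,30,0],"yaw":0,"jaw":1},
  {"slide":[-125,37,0],"yaw":0,"jaw":1},
  {"slide":[-147,44,0],"yaw":0,"jaw":1},
  {"slide":[-162,48,0],"yaw":0,"jaw":1},
  {"slide":[-168,50,0],"yaw":0,"jaw":1},
])

```text
clock: 7.63
tool_pos: [0.5284, 0.1769, 0.2414]
tool_rot: [3.141, 0.001, -1.744]
force: [-0.2, -0.4, -2.9]
finger_gap: 0.393
grasp_force: 40.3
```

Request:
move_arm([
  {"slide":[0,0,5],"yaw":0,"jaw":1},
  {"slide":[0,0,20],"yaw":0,"jaw":1},
  {"slide":[0,0,45],"yaw":0,"jaw":1},
  {"slide":[0,0,70],"yaw":0,"jaw":1},
  {"slide":[0,0,95],"yaw":0,"jaw":1},
  {"slide":[0,0,112],"yaw":0,"jaw":1},
  {"slide":[0,0,118],"yaw":0,"jaw":1},
  {"slide":[0,0,120],"yaw":0,"jaw":1},
])

```text
clock: 8.3
tool_pos: [0.5286, 0.1725, 0.1198]
tool_rot: [3.139, -0.001, -1.748]
force: [-0.2, -0.7, -2.1]
finger_gap: 0.391
grasp_force: 40.4
```

Run:
```python
from h import *
s=r.get_state();print(s['tool_pos'],s['tool_rot'],s['finger_gap'],s['grasp_force'],s['force'])
g=grab('wrist','w2');b=grab('scene','s2')
A=cv2.resize(b['frame'][180:320,270:430],(400,350),interpolation=cv2.INTER_CUBIC)
B=cv2.resize(g['frame'],(400,250)); cv2.imwrite('pics/c2.png',np.vstack([A,B]))
```

```text
[0.52858618 0.17254427 0.11977397] [ 3.13874236e+00 -1.41210612e-03 -1.74847639e+00] 0.3914980895926886 40.37754960358143 [-0.19174824 -0.68147667 -2.07474272]
```

View pics/c2.png

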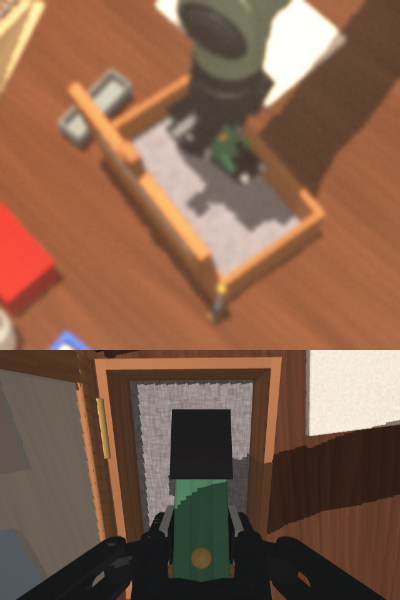

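The wrist view shows the engine (cab 200,443; tanks 200,530) centred and parallel between the case walls. I'll lower it slowly with a light grip so that it pivots level.

Request:
move_arm([
  {"slide":[0,0,6],"yaw":0,"jaw":1},
  {"slide":[0,0,18],"yaw":0,"jaw":1},
  {"slide":[0,0,32],"yaw":0,"jaw":1},
  {"slide":[0,0,44],"yaw":0,"jaw":1},
  {"slide":[0,0,52],"yaw":0,"jaw":1},
  {"slide":[0,0,57],"yaw":0,"jaw":1},
  {"slide":[0,0,59],"yaw":0,"jaw":1},
  {"slide":[0,0,60],"yaw":0,"jaw":1},
], force=20)

```text
clock: 9.07
tool_pos: [0.5302, 0.1735, 0.0615]
tool_rot: [-3.141, 0.0, -1.747]
force: [-0.4, 0.6, -2.4]
finger_gap: 0.393
grasp_force: 40.4
```

Request:
move_arm([
  {"slide":[0,0,1],"yaw":0,"jaw":1},
  {"slide":[0,0,2],"yaw":0,"jaw":1},
  {"slide":[0,0,4],"yaw":0,"jaw":1},
  {"slide":[0,0,6],"yaw":0,"jaw":1},
  {"slide":[0,0,8],"yaw":0,"jaw":1},
  {"slide":[0,0,9],"yaw":0,"jaw":1},
  {"slide":[0,0,10],"yaw":0,"jaw":1},
  {"slide":[0,0,10],"yaw":0,"jaw":1},
])

```text
clock: 9.73
tool_pos: [0.5298, 0.1735, 0.0511]
tool_rot: [3.141, -0.0, -1.747]
force: [0.7, -0.3, -2.0]
finger_gap: 0.394
grasp_force: 40.4
```

Request:
move_arm([
  {"slide":[0,0,1],"yaw":0,"jaw":1},
  {"slide":[0,0,2],"yaw":0,"jaw":1},
  {"slide":[0,0,3],"yaw":0,"jaw":1},
  {"slide":[0,0,4],"yaw":0,"jaw":1},
  {"slide":[0,0,5],"yaw":0,"jaw":1},
  {"slide":[0,0,6],"yaw":0,"jaw":1},
  {"slide":[0,0,7],"yaw":0,"jaw":1},
  {"slide":[0,0,8],"yaw":0,"jaw":1},
], force=20)

```text
clock: 10.4
tool_pos: [0.5312, 0.1774, 0.0457]
tool_rot: [-3.14, 0.009, -1.746]
force: [-2.4, 10.2, 13.6]
finger_gap: 0.393
grasp_force: 43.7
```

Request:
move_arm([
  {"slide":[0,0,1],"yaw":0,"jaw":1},
  {"slide":[0,0,2],"yaw":0,"jaw":1},
  {"slide":[0,0,3],"yaw":0,"jaw":1},
  {"slide":[0,0,4],"yaw":0,"jaw":1},
  {"slide":[0,0,5],"yaw":0,"jaw":1},
  {"slide":[0,0,5],"yaw":0,"jaw":1},
  {"slide":[0,0,5],"yaw":0,"jaw":1},
  {"slide":[0,0,5],"yaw":0,"jaw":1},
])

```text
clock: 11.07
tool_pos: [0.533, 0.177, 0.041]
tool_rot: [-3.137, 0.008, -1.746]
force: [-0.7, 8.4, 10.4]
finger_gap: 0.39
grasp_force: 41.1
```

Request:
move_arm([
  {"slide":[0,0,1],"yaw":0,"jaw":0.75},
  {"slide":[0,0,2],"yaw":0,"jaw":0.75},
  {"slide":[0,0,3],"yaw":0,"jaw":0.75},
  {"slide":[0,0,4],"yaw":0,"jaw":0.75},
  {"slide":[0,0,5],"yaw":0,"jaw":0.75},
  {"slide":[0,0,5],"yaw":0,"jaw":0.75},
  {"slide":[0,0,5],"yaw":0,"jaw":0.75},
  {"slide":[0,0,5],"yaw":0,"jaw":0.75},
], force=20)

```text
clock: 11.73
tool_pos: [0.5334, 0.1763, 0.0358]
tool_rot: [-3.136, 0.007, -1.746]
force: [1.4, 6.5, 8.1]
finger_gap: 0.393
grasp_force: 43.5
```

Run:
```python
from h import *
s=r.get_state();print(s['tool_pos'],s['finger_gap'],s['grasp_force'],s['force'])
g=grab('wrist','w3');b=grab('scene','s3')
A=cv2.resize(b['frame'][180:320,270:430],(400,350),interpolation=cv2.INTER_CUBIC)
B=cv2.resize(g['frame'],(400,250)); cv2.imwrite('pics/c3.png',np.vstack([A,B]))
```

```text
[0.53336684 0.17625418 0.03577286] 0.3933056848381378 43.511506989598274 [1.39199861 6.45560458 8.0944161 ]
```

View pics/c3.png

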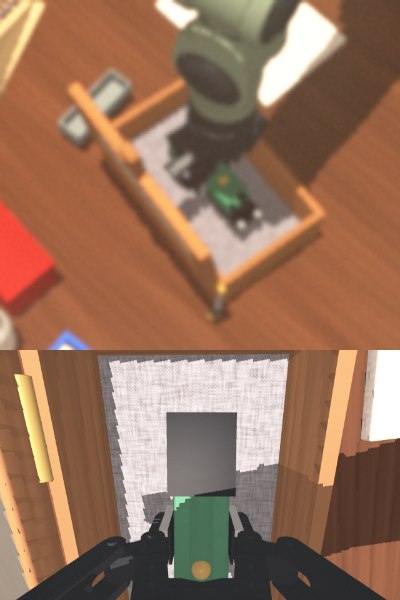

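The engine is pivoting towards level between the pads (cab roof at 200,453 now nearly face-on to the wrist camera). I'll keep lowering.

Request:
move_arm([
  {"slide":[0,0,1],"yaw":0,"jaw":0.75},
  {"slide":[0,0,2],"yaw":0,"jaw":0.75},
  {"slide":[0,0,3],"yaw":0,"jaw":0.75},
  {"slide":[0,0,4],"yaw":0,"jaw":0.75},
  {"slide":[0,0,5],"yaw":0,"jaw":0.75},
  {"slide":[0,0,5],"yaw":0,"jaw":0.75},
  {"slide":[0,0,5],"yaw":0,"jaw":0.75},
  {"slide":[0,0,5],"yaw":0,"jaw":0.75},
])

```text
clock: 12.5
tool_pos: [0.5331, 0.1759, 0.0305]
tool_rot: [-3.136, 0.006, -1.746]
force: [1.6, 5.7, 6.6]
finger_gap: 0.389
grasp_force: 45.6
```

Request:
move_arm([
  {"slide":[0,0,0.5],"yaw":0,"jaw":0.75},
  {"slide":[0,0,1],"yaw":0,"jaw":0.75},
  {"slide":[0,0,1.5],"yaw":0,"jaw":0.75},
  {"slide":[0,0,2],"yaw":0,"jaw":0.75},
  {"slide":[0,0,2.5],"yaw":0,"jaw":0.75},
  {"slide":[0,0,3],"yaw":0,"jaw":0.75},
  {"slide":[0,0,3],"yaw":0,"jaw":0.75},
  {"slide":[0,0,3],"yaw":0,"jaw":0.75},
])

```text
clock: 13.17
tool_pos: [0.533, 0.1756, 0.0274]
tool_rot: [-3.136, 0.005, -1.746]
force: [2.1, 4.6, 7.2]
finger_gap: 0.392
grasp_force: 46.5
```

Request:
move_arm([
  {"slide":[0,0,0.5],"yaw":0,"jaw":0.75},
  {"slide":[0,0,1],"yaw":0,"jaw":0.75},
  {"slide":[0,0,1.5],"yaw":0,"jaw":0.75},
  {"slide":[0,0,2],"yaw":0,"jaw":0.75},
  {"slide":[0,0,2],"yaw":0,"jaw":0.75},
  {"slide":[0,0,2],"yaw":0,"jaw":0.75},
  {"slide":[0,0,2],"yaw":0,"jaw":0.75},
  {"slide":[0,0,2],"yaw":0,"jaw":0.75},
])

```text
clock: 13.83
tool_pos: [0.5329, 0.1757, 0.0253]
tool_rot: [-3.136, 0.005, -1.746]
force: [0.5, 6.3, 6.2]
finger_gap: 0.39
grasp_force: 47.7
```

Run:
```python
from h import *
s=r.get_state();print(s['tool_pos'],s['finger_gap'],s['grasp_force'],s['force'])
g=grab('wrist','w4')
# roof length/width: fit engine pitch from roof corners later; find dark roof blob edges
f=g['frame'].astype(int)
for col in (300,320,340): print(col,f[30:290:6,col].sum(1).tolist())
for row in(140,200): print(row,f[row,240:400:4].sum(1).tolist())
```

```text
[0.53291475 0.17570169 0.02534847] 0.3902696437474014 47.652915827929974 [0.53353277 6.30186442 6.15058298]
300 [729, 702, 702, 681, 640, 665, 632, 623, 673, 690, 681, 712, 530, 537, 333, 353, 343, 342, 333, 324, 318, 312, 307, 296, 291, 278, 271, 264, 260, 250, 242, 233, 224, 220, 219, 214, 103, 104, 275, 272, 278, 277, 278, 278]
320 [692, 674, 712, 696, 690, 690, 659, 701, 653, 692, 719, 721, 713, 665, 324, 338, 337, 330, 324, 320, 314, 306, 298, 290, 280, 273, 264, 260, 252, 244, 239, 234, 224, 221, 98, 104, 103, 102, 266, 270, 268, 270, 267, 269]
340 [698, 708, 639, 684, 635, 650, 665, 698, 669, 653, 675, 655, 650, 709, 303, 323, 315, 309, 304, 300, 292, 288, 281, 276, 267, 259, 254, 248, 239, 232, 229, 222, 213, 210, 107, 100, 106, 105, 267, 266, 262, 264, 265, 263]
140 [688, 702, 721, 703, 732, 333, 330, 332, 333, 335, 331, 334, 336, 337, 331, 331, 328, 326, 331, 324, 323, 323, 313, 313, 307, 302, 300, 296, 290, 289, 282, 279, 272, 268, 269, 258, 708, 633, 652, 663]
200 [641, 688, 701, 673, 686, 712, 260, 258, 256, 256, 260, 259, 260, 260, 258, 254, 256, 255, 253, 249, 248, 250, 247, 244, 240, 240, 238, 238, 235, 228, 233, 223, 220, 217, 220, 220, 397, 403, 743, 647]
```

```bash
cat > fit.py <<'E'
from h import *
def roof(name):
    g=load(name); im=g['frame'].astype(int).sum(2); m=np.zeros(im.shape,np.uint8); 
    hsv=cv2.cvtColor(g['frame'],cv2.COLOR_BGR2HSV)
    m[(im<420)&(hsv[...,1]<60)&(np.arange(400)[:,None]<275)]=255
    m=cv2.morphologyEx(m,cv2.MORPH_OPEN,np.ones((9,9)))
    n,l,st,c=cv2.connectedComponentsWithStats(m); k=l[180,320]; m=(l==k)
    L=[];
    for row in range(60,270,5):
        x=np.where(m[row])[0]
        if len(x): L.append((row,x[0],x[-1]))
    rows=np.where(m[:,315:330].mean(1)>.5)[0]
    return g,rows[0],rows[-1],L
if __name__=='__main__':
    import sys
    for n in sys.argv[1:]:
        g,a,b,L=roof(n); print(n,a,b,L[::2]); print(np.array(g['world_from_camera']).round(4).tolist())
E
python3 fit.py w2 w4
```

```text
w2 94 205 [(95, np.int64(275), np.int64(368)), (105, np.int64(274), np.int64(369)), (115, np.int64(274), np.int64(369)), (125, np.int64(274), np.int64(369)), (135, np.int64(273), np.int64(370)), (145, np.int64(271), np.int64(370)), (155, np.int64(273), np.int64(370)), (165, np.int64(272), np.int64(371)), (175, np.int64(272), np.int64(397)), (185, np.int64(272), np.int64(397)), (195, np.int64(270), np.int64(396)), (205, np.int64(267), np.int64(396)), (215, np.int64(271), np.int64(395)), (225, np.int64(271), np.int64(395)), (235, np.int64(365), np.int64(394)), (245, np.int64(365), np.int64(394)), (255, np.int64(365), np.int64(393)), (265, np.int64(365), np.int64(394))]
[[-0.9843, 0.17, 0.0463, 0.5177], [0.1762, 0.9444, 0.2777, 0.1032], [0.0035, 0.2816, -0.9595, 0.2638], [0.0, 0.0, 0.0, 1.0]]
w4 113 255 [(115, np.int64(276), np.int64(383)), (125, np.int64(259), np.int64(383)), (135, np.int64(260), np.int64(383)), (145, np.int64(260), np.int64(382)), (155, np.int64(261), np.int64(382)), (165, np.int64(261), np.int64(382)), (175, np.int64(262), np.int64(381)), (185, np.int64(262), np.int64(381)), (195, np.int64(263), np.int64(450)), (205, np.int64(263), np.int64(449)), (215, np.int64(263), np.int64(448)), (225, np.int64(264), np.int64(447)), (235, np.int64(238), np.int64(446)), (245, np.int64(223), np.int64(445)), (255, np.int64(222), np.int64(435)), (265, np.int64(223), np.int64(442))]
[[-0.9847, 0.1654, 0.0543, 0.5208], [0.174, 0.9432, 0.2829, 0.1056], [-0.0044, 0.288, -0.9576, 0.1689], [0.0, 0.0, 0.0, 1.0]]
```

The roof-width ratio (0.904) and the roof height (0.061 m) say the engine is level on the floor. I'll release it and rise.

Request:
move_arm([
  {"slide":[0,0,0],"yaw":0,"jaw":0.55},
  {"slide":[0,0,0],"yaw":0,"jaw":0.5},
  {"slide":[0,0,0],"yaw":0,"jaw":0.45},
  {"slide":[0,0,0],"yaw":0,"jaw":0.4},
  {"slide":[0,0,0],"yaw":0,"jaw":0.35},
  {"slide":[0,0,0],"yaw":0,"jaw":0.3},
  {"slide":[0,0,0],"yaw":0,"jaw":0.3},
  {"slide":[0,0,0],"yaw":0,"jaw":0.3},
])

```text
clock: 14.55
tool_pos: [0.5297, 0.1734, 0.0232]
tool_rot: [3.141, -0.0, -1.748]
force: [-0.5, 1.1, -0.2]
finger_gap: 0.701
grasp_force: 0.0
```

Request:
move_arm([
  {"slide":[0,0,-3],"yaw":0,"jaw":0.3},
  {"slide":[0,0,-10],"yaw":0,"jaw":0.3},
  {"slide":[0,0,-25],"yaw":0,"jaw":0.3},
  {"slide":[0,0,-50],"yaw":0,"jaw":0.3},
  {"slide":[0,0,-75],"yaw":0,"jaw":0.3},
  {"slide":[0,0,-100],"yaw":0,"jaw":0.3},
  {"slide":[0,0,-125],"yaw":0,"jaw":0.3},
  {"slide":[0,0,-150],"yaw":0,"jaw":0.3},
])

```text
clock: 15.22
tool_pos: [0.5297, 0.1735, 0.1753]
tool_rot: [-3.141, 0.0, -1.747]
force: [-0.7, -0.5, 0.4]
finger_gap: 0.702
grasp_force: 0.0
```

Run:
```python
from h import *
s=r.get_state();print(s['clock'],s['tool_pos'],s['tool_rot'],s['finger_gap'],s['grasp_force'],s['force'])
g=grab('wrist','w5');b=grab('scene','s5')
p=[.5376,.172,-.175]; h=case_pts(p,[[.075,0,.07]])[0]
for th in(1.75,):
    # tab point: lid frame x toward -x when shut
    loc=np.array([[.075-.178*np.cos(th)+.007*np.sin(th),0,.07+.178*np.sin(th)+.007*np.cos(th)]]);t=case_pts(p,loc);print('tab',t)
    tip=case_pts(p,[[.075-.2*np.cos(th)+.007*np.sin(th),y,.07+.2*np.sin(th)+.007*np.cos(th)] for y in(.012,-.012)])
    ed=case_pts(p,[[.075-.150*np.cos(th)+k*np.sin(th),y,.07+.150*np.sin(th)+k*np.cos(th)] for y in(.12,-.12) for k in (0,.014)])
    print(proj(load('t0'),np.vstack([tip,ed])).round(1).tolist());print(proj(load('s0'),np.vstack([tip,ed])).round(1).tolist())
A=cv2.resize(b['frame'][180:320,270:430],(400,350),interpolation=cv2.INTER_CUBIC)
B=cv2.resize(g['frame'],(400,250)); cv2.imwrite('pics/c5.png',np.vstack([A,B]))
```

```text
15.2167 [0.52971    0.17347613 0.17529724] [-3.14101413e+00  2.01377229e-04 -1.74737713e+00] 0.7020342695851537 0.0 [-0.69517172 -0.51370373  0.44706138]
tab [[0.64948039 0.15221858 0.24390178]]
[[261.2, 135.5], [268.5, 136.8], [230.4, 138.1], [231.4, 134.4], [301.0, 150.8], [301.8, 147.0]]
[[322.4, 242.5], [316.9, 235.4], [352.4, 279.6], [348.0, 283.0], [299.4, 211.0], [295.2, 214.0]]
```

View pics/c5.png

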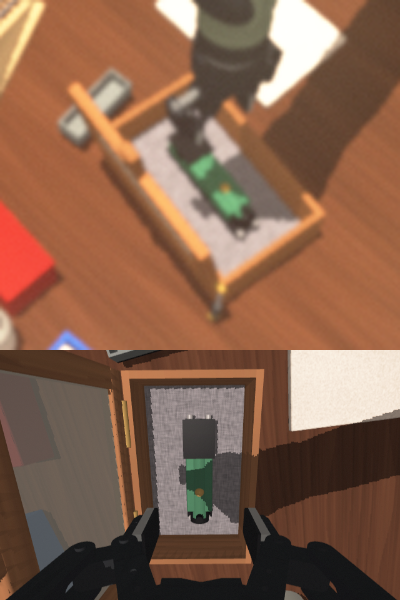

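The engine stands level in the case (200,470 in the wrist crop), released, with the lid still open. Next I raise, turn and go over to the tab.

Request:
move_arm([
  {"slide":[0,0,-20],"yaw":0,"jaw":0.3},
  {"slide":[0,0,-45],"yaw":0,"jaw":0.3},
  {"slide":[0,0,-70],"yaw":0,"jaw":0.3},
  {"slide":[0,0,-95],"yaw":0,"jaw":0.3},
  {"slide":[0,0,-115],"yaw":0,"jaw":0.3},
  {"slide":[0,0,-130],"yaw":0,"jaw":0.3},
  {"slide":[0,0,-138],"yaw":0,"jaw":0.3},
  {"slide":[0,0,-140],"yaw":0,"jaw":0.3},
])

```text
clock: 15.98
tool_pos: [0.5303, 0.1736, 0.3146]
tool_rot: [-3.14, 0.001, -1.747]
force: [0.1, -0.2, 0.7]
finger_gap: 0.702
grasp_force: 0.0
```

Request:
move_arm([
  {"slide":[0,0,0],"yaw":0.1,"jaw":0.3},
  {"slide":[0,0,0],"yaw":0.2,"jaw":0.3},
  {"slide":[0,0,0],"yaw":0.3,"jaw":0.3},
  {"slide":[0,0,0],"yaw":0.4,"jaw":0.3},
  {"slide":[0,0,0],"yaw":0.5,"jaw":0.3},
  {"slide":[0,0,0],"yaw":0.6,"jaw":0.3},
  {"slide":[0,0,0],"yaw":0.7,"jaw":0.3},
  {"slide":[0,0,0],"yaw":0.8,"jaw":0.3},
])

```text
clock: 16.65
tool_pos: [0.5291, 0.1734, 0.3116]
tool_rot: [3.141, -0.002, -2.552]
force: [0.2, 0.9, -0.6]
finger_gap: 0.702
grasp_force: 0.0
```

Request:
move_arm([
  {"slide":[0,0,0],"yaw":0.12,"jaw":0.3},
  {"slide":[0,0,0],"yaw":0.24,"jaw":0.3},
  {"slide":[0,0,0],"yaw":0.36,"jaw":0.3},
  {"slide":[0,0,0],"yaw":0.48,"jaw":0.3},
  {"slide":[0,0,0],"yaw":0.6,"jaw":0.3},
  {"slide":[0,0,0],"yaw":0.7,"jaw":0.3},
  {"slide":[0,0,0],"yaw":0.769,"jaw":0.3},
  {"slide":[0,0,0],"yaw":0.769,"jaw":0.3},
])

```text
clock: 17.32
tool_pos: [0.5291, 0.1734, 0.3118]
tool_rot: [-3.141, -0.002, 2.966]
force: [0.3, 0.1, -0.4]
finger_gap: 0.701
grasp_force: 0.0
```

Request:
move_arm([
  {"slide":[-10,0,0],"yaw":0,"jaw":0.3},
  {"slide":[-30,0,0],"yaw":0,"jaw":0.3},
  {"slide":[-55,0,0],"yaw":0,"jaw":0.3},
  {"slide":[-80,0,0],"yaw":0,"jaw":0.3},
  {"slide":[-100,0,0],"yaw":0,"jaw":0.3},
  {"slide":[-115,0,0],"yaw":0,"jaw":0.3},
  {"slide":[-122,0,0],"yaw":0,"jaw":0.3},
  {"slide":[-122,0,0],"yaw":0,"jaw":0.3},
])

```text
clock: 17.98
tool_pos: [0.6512, 0.1516, 0.3116]
tool_rot: [-3.141, -0.001, 2.967]
force: [-1.1, 0.1, -0.9]
finger_gap: 0.7
grasp_force: 0.0
```

Run:
```python
from h import *
s=r.get_state();print(s['clock'],s['tool_pos'],s['tool_rot'],s['qpos'],s['finger_gap'])
g=grab('wrist','w6'); p=[.5376,.172,-.175];th=1.75
T=case_pts(p,[[.075-.2*np.cos(th)+k*np.sin(th),y,.07+.2*np.sin(th)+k*np.cos(th)] for y in(.012,-.012) for k in(0,.014)])
f=g['frame'].copy()
for q in proj(g,T): cv2.circle(f,tuple(int(v) for v in q),3,(0,0,255),1)
print(proj(g,T).round(0).tolist());cv2.imwrite('pics/w6m.png',f)
```

```text
17.9833 [0.6512142  0.15155537 0.31162391] [-3.14101419e+00 -1.31225995e-03  2.96672411e+00] [ 1.18435381e-01  5.32828054e-01  3.28810992e-01  1.36820273e+00
 -1.74359667e-04  2.93303668e-01] 0.6995028902904109
[[340.0, 221.0], [340.0, 241.0], [299.0, 221.0], [299.0, 241.0]]
```

View pics/w6m.png

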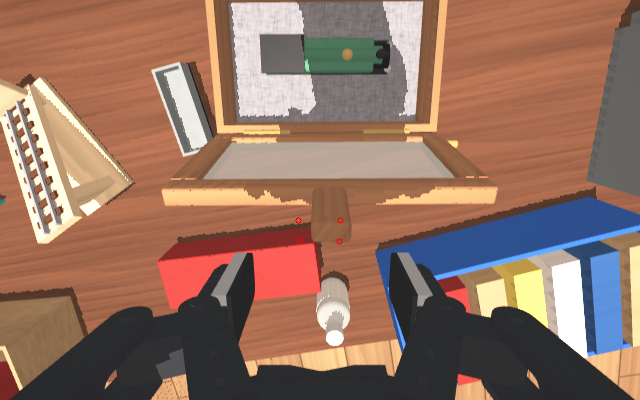

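The wrist view shows the tab tip at (331,231), about 5 mm to +y of the finger centre (322); the frame is square to the tool. I'll correct that, descend and grip the tab.

Request:
move_arm([
  {"slide":[0,2,5],"yaw":0,"jaw":0.3},
  {"slide":[0,5,20],"yaw":0,"jaw":0.3},
  {"slide":[0,5,35],"yaw":0,"jaw":0.3},
  {"slide":[0,5,50],"yaw":0,"jaw":0.3},
  {"slide":[0,5,65],"yaw":0,"jaw":0.3},
  {"slide":[0,5,75],"yaw":0,"jaw":0.3},
  {"slide":[0,5,81],"yaw":0,"jaw":0.3},
  {"slide":[0,5,83],"yaw":0,"jaw":0.3},
])

```text
clock: 18.7
tool_pos: [0.6499, 0.1575, 0.2294]
tool_rot: [-3.141, -0.001, 2.967]
force: [0.3, -0.4, 0.9]
finger_gap: 0.703
grasp_force: 0.0
```

Request:
move_arm([
  {"slide":[0,0,0],"yaw":0,"jaw":0.4},
  {"slide":[0,0,0],"yaw":0,"jaw":0.5},
  {"slide":[0,0,0],"yaw":0,"jaw":0.6},
  {"slide":[0,0,0],"yaw":0,"jaw":0.65},
  {"slide":[0,0,0],"yaw":0,"jaw":0.7},
  {"slide":[0,0,0],"yaw":0,"jaw":0.8},
  {"slide":[0,0,0],"yaw":0,"jaw":0.9},
  {"slide":[0,0,0],"yaw":0,"jaw":0.9},
], force=40)

```text
clock: 19.37
tool_pos: [0.6511, 0.1571, 0.2309]
tool_rot: [-3.142, 0.001, 2.967]
force: [-0.5, -1.7, 5.2]
finger_gap: 0.275
grasp_force: 40.3
```

Run:
```python
from h import *
s=r.get_state();print(s['clock'],s['tool_pos'],s['tool_rot'],s['finger_gap'],s['grasp_force'],s['force'])
# arc in tool axes (x tool = case -x, z down), hinge-to-pivot radius/phase, step table
R=np.hypot(.181,.007); a0=np.arctan2(.007,.181)
th=1.75-np.array([0,.02,.05]+[.05+.035*k for k in range(1,60)]); th=np.maximum(th,0)
f=lambda t:np.c_[-(-R*np.cos(t+a0)+0),-R*np.sin(t+a0)]*1e3
P=f(th)-f(np.array([1.75]));
x0=0
for k in range(0,len(th)-1,8):
    print(th[min(k+8,len(th)-1)].round(3),(P[k+1:k+9]-P[k]).round(1).tolist())
    if th[k]<=0:break
```

```text
19.3667 [0.65114224 0.15707257 0.23092727] [-3.14155821e+00  1.02079237e-03  2.96680492e+00] 0.2751756712805555 40.34997224807739 [-0.49610062 -1.65518822  5.15639691]
1.49 [[3.5, -0.7], [8.9, -1.7], [15.2, -2.7], [21.5, -3.4], [27.8, -3.9], [34.1, -4.2], [40.4, -4.3], [46.8, -4.1]]
1.21 [[6.3, 0.4], [12.6, 1.0], [18.9, 1.8], [25.2, 2.8], [31.4, 4.1], [37.6, 5.6], [43.7, 7.3], [49.7, 9.2]]
0.93 [[6.0, 2.1], [11.9, 4.4], [17.7, 7.0], [23.4, 9.7], [29.0, 12.6], [34.6, 15.7], [40.0, 19.0], [45.2, 22.5]]
0.65 [[5.2, 3.7], [10.2, 7.5], [15.1, 11.6], [19.8, 15.8], [24.4, 20.1], [28.9, 24.7], [33.1, 29.3], [37.3, 34.2]]
0.37 [[3.9, 5.0], [7.7, 10.1], [11.3, 15.3], [14.7, 20.6], [17.9, 26.1], [20.9, 31.7], [23.7, 37.4], [26.4, 43.1]]
0.09 [[2.4, 5.9], [4.6, 11.8], [6.6, 17.8], [8.4, 23.9], [10.0, 30.0], [11.4, 36.2], [12.5, 42.5], [13.4, 48.7]]
0.0 [[0.7, 6.3], [1.2, 12.6], [1.4, 16.2], [1.4, 16.2], [1.4, 16.2], [1.4, 16.2], [1.4, 16.2], [1.4, 16.2]]
0.0 [[0.0, 0.0], [0.0, 0.0], [0.0, 0.0], [0.0, 0.0], [0.0, 0.0]]
```

The tab is gripped (opening ≈ 23 mm). I'll follow the arc at about 0.42 rad/s.

Request:
move_arm([
  {"slide":[3.5,0,-0.7],"yaw":0,"jaw":0.9},
  {"slide":[9,0,-1.7],"yaw":0,"jaw":0.9},
  {"slide":[15,0,-2.7],"yaw":0,"jaw":0.9},
  {"slide":[21.5,0,-3.4],"yaw":0,"jaw":0.9},
  {"slide":[28,0,-3.9],"yaw":0,"jaw":0.9},
  {"slide":[34,0,-4.2],"yaw":0,"jaw":0.9},
  {"slide":[40.5,0,-4.3],"yaw":0,"jaw":0.9},
  {"slide":[47,0,-4.1],"yaw":0,"jaw":0.9},
])

```text
clock: 20.03
tool_pos: [0.6038, 0.1651, 0.2346]
tool_rot: [-3.141, 0.0, 2.967]
force: [2.4, -3.9, 2.4]
finger_gap: 0.269
grasp_force: 41.2
```

Request:
move_arm([
  {"slide":[6.3,0,0.4],"yaw":0,"jaw":0.9},
  {"slide":[12.6,0,1],"yaw":0,"jaw":0.9},
  {"slide":[19,0,1.8],"yaw":0,"jaw":0.9},
  {"slide":[25,0,2.8],"yaw":0,"jaw":0.9},
  {"slide":[31.5,0,4.1],"yaw":0,"jaw":0.9},
  {"slide":[37.5,0,5.6],"yaw":0,"jaw":0.9},
  {"slide":[43.5,0,7.3],"yaw":0,"jaw":0.9},
  {"slide":[49.5,0,9.2],"yaw":0,"jaw":0.9},
])

```text
clock: 20.7
tool_pos: [0.5544, 0.1735, 0.225]
tool_rot: [-3.14, -0.001, 2.967]
force: [0.4, -5.3, 4.3]
finger_gap: 0.276
grasp_force: 42.4
```

Request:
move_arm([
  {"slide":[6,0,2.1],"yaw":0,"jaw":0.9},
  {"slide":[12,-0.5,4.4],"yaw":0,"jaw":0.9},
  {"slide":[17.7,-0.5,7],"yaw":0,"jaw":0.9},
  {"slide":[23.5,-1,9.7],"yaw":0,"jaw":0.9},
  {"slide":[29,-1,12.6],"yaw":0,"jaw":0.9},
  {"slide":[34.5,-1,15.7],"yaw":0,"jaw":0.9},
  {"slide":[40,-1,19],"yaw":0,"jaw":0.9},
  {"slide":[45,-1,22.5],"yaw":0,"jaw":0.9},
])

```text
clock: 21.37
tool_pos: [0.5099, 0.1811, 0.2023]
tool_rot: [3.142, -0.002, 2.967]
force: [-1.7, -2.8, 5.5]
finger_gap: 0.274
grasp_force: 43.2
```

Request:
move_arm([
  {"slide":[5.2,0,3.7],"yaw":0,"jaw":0.9},
  {"slide":[10.2,0,7.5],"yaw":0,"jaw":0.9},
  {"slide":[15,0,11.6],"yaw":0,"jaw":0.9},
  {"slide":[20,0,15.8],"yaw":0,"jaw":0.9},
  {"slide":[24.5,0,20],"yaw":0,"jaw":0.9},
  {"slide":[29,0,24.7],"yaw":0,"jaw":0.9},
  {"slide":[33,0,29.3],"yaw":0,"jaw":0.9},
  {"slide":[37,0,34.2],"yaw":0,"jaw":0.9},
])

```text
clock: 22.03
tool_pos: [0.4729, 0.1874, 0.1676]
tool_rot: [-3.141, -0.003, 2.967]
force: [-5.7, -2.3, 4.9]
finger_gap: 0.27
grasp_force: 43.4
```

Request:
move_arm([
  {"slide":[4.2,0,5],"yaw":0,"jaw":0.9},
  {"slide":[8.2,0,10.1],"yaw":0,"jaw":0.9},
  {"slide":[12,0,15.3],"yaw":0,"jaw":0.9},
  {"slide":[15.7,0,20.6],"yaw":0,"jaw":0.9},
  {"slide":[19,0,26],"yaw":0,"jaw":0.9},
  {"slide":[22.2,0,31.7],"yaw":0,"jaw":0.9},
  {"slide":[25.2,0,37.4],"yaw":0,"jaw":0.9},
  {"slide":[28,0,43],"yaw":0,"jaw":0.9},
])

```text
clock: 22.7
tool_pos: [0.4466, 0.1918, 0.1245]
tool_rot: [-3.141, -0.001, 2.967]
force: [-2.1, -4.2, 0.2]
finger_gap: 0.271
grasp_force: 42.0
```

Request:
move_arm([
  {"slide":[2.6,0,5.9],"yaw":0,"jaw":0.9},
  {"slide":[5,0,11.8],"yaw":0,"jaw":0.9},
  {"slide":[7.2,0,17.8],"yaw":0,"jaw":0.9},
  {"slide":[9,0,24],"yaw":0,"jaw":0.9},
  {"slide":[10.8,0,30],"yaw":0,"jaw":0.9},
  {"slide":[12.2,0,36],"yaw":0,"jaw":0.9},
  {"slide":[13.4,0,42.5],"yaw":0,"jaw":0.9},
  {"slide":[14.4,0,48.5],"yaw":0,"jaw":0.9},
])

```text
clock: 23.37
tool_pos: [0.4325, 0.1942, 0.0759]
tool_rot: [-3.14, -0.001, 2.967]
force: [-1.6, -4.4, -0.7]
finger_gap: 0.275
grasp_force: 40.1
```

Request:
move_arm([
  {"slide":[0.5,0,3],"yaw":0,"jaw":0.9},
  {"slide":[0.8,0,6],"yaw":0,"jaw":0.9},
  {"slide":[1,0,9],"yaw":0,"jaw":0.9},
  {"slide":[1.2,0,11.5],"yaw":0,"jaw":0.9},
  {"slide":[1.4,0,13.5],"yaw":0,"jaw":0.9},
  {"slide":[1.5,0,15],"yaw":0,"jaw":0.9},
  {"slide":[1.5,0,16],"yaw":0,"jaw":0.9},
  {"slide":[1.5,0,16],"yaw":0,"jaw":0.9},
])

```text
clock: 24.03
tool_pos: [0.4308, 0.1945, 0.0603]
tool_rot: [-3.14, -0.001, 2.967]
force: [-3.1, -4.5, -1.5]
finger_gap: 0.277
grasp_force: 39.8
```

Request:
move_arm([
  {"slide":[0,0,0.5],"yaw":0,"jaw":0.9},
  {"slide":[0,0,1],"yaw":0,"jaw":0.9},
  {"slide":[0,0,1.5],"yaw":0,"jaw":0.9},
  {"slide":[0,0,2],"yaw":0,"jaw":0.9},
  {"slide":[0,0,2.5],"yaw":0,"jaw":0.9},
  {"slide":[0,0,3],"yaw":0,"jaw":0.9},
  {"slide":[0,0,3.5],"yaw":0,"jaw":0.9},
  {"slide":[0,0,4],"yaw":0,"jaw":0.9},
])

```text
clock: 24.7
tool_pos: [0.4306, 0.1946, 0.0564]
tool_rot: [-3.141, -0.002, 2.967]
force: [-3.8, -3.7, -0.7]
finger_gap: 0.275
grasp_force: 39.8
```

Request:
move_arm([
  {"slide":[0,0,0.5],"yaw":0,"jaw":0.9},
  {"slide":[0,0,1],"yaw":0,"jaw":0.9},
  {"slide":[0,0,1.5],"yaw":0,"jaw":0.9},
  {"slide":[0,0,2],"yaw":0,"jaw":0.9},
  {"slide":[0,0,2.5],"yaw":0,"jaw":0.9},
  {"slide":[0,0,3],"yaw":0,"jaw":0.9},
  {"slide":[0,0,3.5],"yaw":0,"jaw":0.9},
  {"slide":[0,0,4],"yaw":0,"jaw":0.9},
])

```text
clock: 25.37
tool_pos: [0.4305, 0.1946, 0.0524]
tool_rot: [-3.141, -0.002, 2.967]
force: [-4.0, -4.0, 3.2]
finger_gap: 0.275
grasp_force: 40.3
```

Request:
move_arm([
  {"slide":[0,0,0.5],"yaw":0,"jaw":0.9},
  {"slide":[0,0,1],"yaw":0,"jaw":0.9},
  {"slide":[0,0,1.5],"yaw":0,"jaw":0.9},
  {"slide":[0,0,2],"yaw":0,"jaw":0.9},
  {"slide":[0,0,2.5],"yaw":0,"jaw":0.9},
  {"slide":[0,0,3],"yaw":0,"jaw":0.9},
  {"slide":[0,0,3],"yaw":0,"jaw":0.9},
  {"slide":[0,0,3],"yaw":0,"jaw":0.9},
])

```text
clock: 26.03
tool_pos: [0.4306, 0.1946, 0.0521]
tool_rot: [-3.141, -0.001, 2.967]
force: [-13.1, -7.2, 31.0]
finger_gap: 0.28
grasp_force: 43.7
```

The lid is firmly on its stop (z no longer moves, 31 N). I'll relieve the load, open and rise.

Request:
move_arm([
  {"slide":[0,0,-1],"yaw":0,"jaw":0.9},
  {"slide":[0,0,-2],"yaw":0,"jaw":0.9},
  {"slide":[0,0,-2.5],"yaw":0,"jaw":0.65},
  {"slide":[0,0,-2.5],"yaw":0,"jaw":0.55},
  {"slide":[0,0,-2.5],"yaw":0,"jaw":0.45},
  {"slide":[0,0,-2.5],"yaw":0,"jaw":0.35},
  {"slide":[0,0,-2.5],"yaw":0,"jaw":0.3},
  {"slide":[0,0,-2.5],"yaw":0,"jaw":0.3},
])

```text
clock: 26.7
tool_pos: [0.4319, 0.1951, 0.0524]
tool_rot: [3.141, 0.0, 2.967]
force: [0.6, 0.7, 0.6]
finger_gap: 0.702
grasp_force: 0.0
```

Request:
move_arm([
  {"slide":[0,0,-3],"yaw":0,"jaw":0.3},
  {"slide":[0,0,-15],"yaw":0,"jaw":0.3},
  {"slide":[0,0,-35],"yaw":0,"jaw":0.3},
  {"slide":[0,0,-60],"yaw":0,"jaw":0.3},
  {"slide":[0,0,-90],"yaw":0,"jaw":0.3},
  {"slide":[0,0,-120],"yaw":0,"jaw":0.3},
  {"slide":[0,0,-140],"yaw":0,"jaw":0.3},
  {"slide":[0,0,-150],"yaw":0,"jaw":0.3},
])

```text
clock: 27.37
tool_pos: [0.4331, 0.1954, 0.2058]
tool_rot: [3.139, 0.004, 2.967]
force: [1.3, 0.7, -1.0]
finger_gap: 0.702
grasp_force: 0.0
```

Run:
```python
from h import *
s=r.get_state();print(s['clock'],s['tool_pos'],s['force'])
g=grab('wrist','w7');b=grab('scene','s7')
A=cv2.resize(b['frame'][120:340,190:500],(560,397),interpolation=cv2.INTER_CUBIC)
B=cv2.resize(g['frame'],(320,200)); B=np.hstack([B,np.zeros((200,240,3),np.uint8)])
cv2.imwrite('pics/c7.png',np.vstack([A,B]))
```

```text
27.3667 [0.43312021 0.19538228 0.2057846 ] [ 1.29021899  0.69861123 -0.96587228]
```

View pics/c7.png

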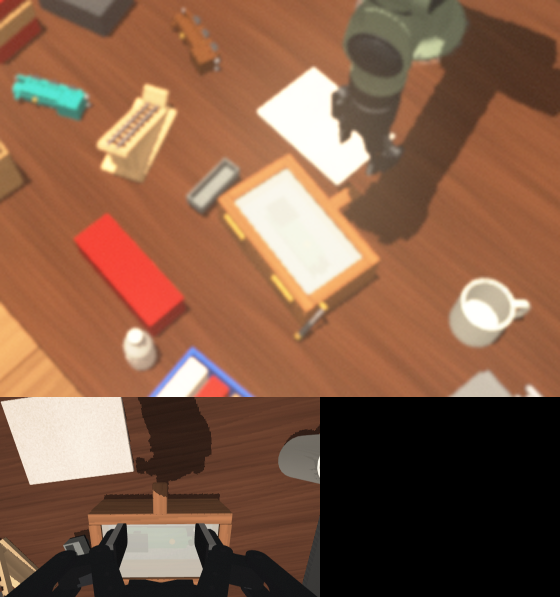

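The lid is shut (crop 300,232), the engine is visible through the pane, the bystanders are in place and the gripper is clear. I'll hand it in.

```bash
python3 -c "
from station import r
print(r.hand_in())"
```

```text
the job is handed in; nothing more can be done
None
```

The engine is level on its wheels on the case floor, the lid is fully shut after a slow swing of about six seconds on the tab, and the bystanders look unmoved; I handed the job in at about 27 s, and no verdict came back.

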